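# Turn round the row of porcelain colour jars

## Task

The decorator works through the colours from the other end, so move the four lidded colour jars from the wooden board into the white collars of the dark tray in reverse order: the jar that stood nearest the red end of the board goes into the collar farthest from the red end of the tray, the next one into the next collar, and so on, until the jar from the far end of the board stands nearest the tray's red end. Each jar ends upright, down on the tray inside its own collar, and released; set the jars down gently, without dropping one or knocking one over.

Things in the scene. Friction and masses are not known exactly. Their poses are not given: they have to be found in the camera images.
- board: Wooden storage board, fixed: pale wood bar 291 x 76 x 12 mm with a red block (19 mm long, 20 mm high) beyond one end. Origin: centre of the bar's underside (red block not counted), on the table. x runs along the bar towards the red end, z up. Four places in a row at x = -108, -36, +36, +108 mm (y = 0), each taken by a coloured disc.
- tray: Painting tray, fixed: dark steel bar 291 x 76 x 10 mm, a red block (19 mm long, 20 mm high) beyond one end, four empty white ring collars on top (inner diameter 56, outer 66, 8 mm high; inside them the floor is the bar's top, 10 mm above the table). Origin: centre of the bar's underside (red block not counted). x along the bar towards the red end, z up. Collars centred at x = -108, -36, +36, +108 mm, y = 0.
- jar_blue_mid (a point): Jar with the blue lid: closed white porcelain cylinder, 42 mm diameter, 58 mm tall, under a fixed blue lid 39 mm in diameter and 12 mm high; 70 mm tall in all, about 0.11 to 0.23 kg. Point at its centre, 35 mm above its underside; z up. At the start it stands on the blue disc. Grasp it from above by the white part.
- jar_green_mid (a point): Jar with the green lid: closed white porcelain cylinder, 42 mm diameter, 58 mm tall, under a fixed green lid 39 mm in diameter and 12 mm high; 70 mm tall in all, about 0.11 to 0.23 kg. Point at its centre, 35 mm above its underside; z up. At the start it stands on the green disc. Grasp it from above by the white part.
- jar_yellow_mid (a point): Jar with the yellow lid: closed white porcelain cylinder, 42 mm diameter, 58 mm tall, under a fixed yellow lid 39 mm in diameter and 12 mm high; 70 mm tall in all, about 0.11 to 0.23 kg. Point at its centre, 35 mm above its underside; z up. At the start it stands on the yellow disc. Grasp it from above by the white part.
- jar_black_mid (a point): Jar with the black lid: closed white porcelain cylinder, 42 mm diameter, 58 mm tall, under a fixed black lid 39 mm in diameter and 12 mm high; 70 mm tall in all, about 0.11 to 0.23 kg. Point at its centre, 35 mm above its underside; z up. At the start it stands on the black disc. Grasp it from above by the white part.
- disc_blue: Flat round blue disc, 64 mm diameter, 4 mm thick, fixed on the wooden board (its top is 16 mm above the table) at one of the board's four places. Stays there and so shows where the blue jar came from. Origin: centre of its underside; z up.
- disc_green: Flat round green disc, 64 mm diameter, 4 mm thick, fixed on the wooden board (its top is 16 mm above the table) at one of the board's four places. Stays there and so shows where the green jar came from. Origin: centre of its underside; z up.
- disc_yellow: Flat round yellow disc, 64 mm diameter, 4 mm thick, fixed on the wooden board (its top is 16 mm above the table) at one of the board's four places. Stays there and so shows where the yellow jar came from. Origin: centre of its underside; z up.
- disc_black: Flat round black disc, 64 mm diameter, 4 mm thick, fixed on the wooden board (its top is 16 mm above the table) at one of the board's four places. Stays there and so shows where the black jar came from. Origin: centre of its underside; z up.

How it is judged:
By the outcome, as a careful person would: the job done as asked, in the order asked, and still so for the second after the job is handed in, with the robot touching nothing.
It also fails if it takes over 120 s, if anything falls off the work surface, if the arm or the gripper's body presses on something with over 40 N, if the wrist force passes 120 N, or if a joint passes its speed limit or range.

## Robot

A 6-joint arm with a two-finger parallel gripper is mounted at the origin on the work surface. World frame = base frame: x ahead of the robot, y to its left, z up, the work surface at z = 0. Lengths are in m, angles in rad, forces in N, time in s.
With the tool pointing down it reaches from about 0.375 to 0.9 m from the base axis. Payload 3.1 kg.
Tool frame: the origin (TCP) lies between the finger pads; the fingertips stand 8 mm ahead of it and the grasp point (between the pads) lies 11 mm behind it (manip.tip_extent is the distance from the TCP to the fingertips, in m); z points along the fingers, x is the direction in which the jaws open and shut, and the axes are right-handed (so a half turn about z gives the same grasp; the last joint's range is limited). The gripper opens to 85 mm and grips with 20 to 120 N. Pads are 22 mm wide; open, the fingers measure 114 mm over their backs; the gripper's body (76 mm by 85 mm) begins 54 mm behind the grasp point. The pads swing forward as they close: fully open they stand 13 mm farther back than shut.
Start: joints at [1.165, 0.527, 1.433, -0, 1.181, -0.178], TCP at [0.141, 0.609, 0.239] pointing down, gripper open.
Joint ranges: [-3.08, 3.08], [-0.75, 2.2], [0.22, 2.44], [-1.43, 4.57], [0, 2.65], [-2.85, 2.85]. Speed limits (rad/s): [2.79, 2.79, 3.14, 3.14, 3.14, 3.14].

## Interface

Orientations are given as a unit quaternion [x, y, z, w].
In Python, from station import manip gives the robot as it stands.
- The arm moves only by the tool move_arm, never from a script. Its argument "deltas" is a list that holds one entry, the list of rows, each a list of 4 numbers: the shift along the tool's x, y, z in m, then the turn about the tool's z in degrees. A call has 1 to 20 rows; each row is the pose to reach, as a shift and turn from the pose measured when the call began, along the tool's axes at that moment; what a row does not reach only later rows make up. A row lasts 1/12 s, in which the tool goes at most 41.7 mm and 7.16 degrees, less where a joint would pass 70% of its speed; a pose out of reach is approached as far as the arm can. A call with a gripper value outside its range is refused whole. "gripper" is the opening, from 0 (shut) to 1 (fully open), set as the call begins (left out, the last holds). The fingers move at their own pace and stop on an object; "squeeze" is the grip in N (left out, the last holds). Time passes only in rows, so rows that repeat a pose let the fingers close. It gives the time, the measured TCP pose, the force and the opening at its end, in the units of the state.
- manip.sense(): the state, without advancing time (a new reading comes with each control period).
- manip.snapshot(name): name is "scene" or "top" or "wrist"; returns a dict with "img" (420x560x3 uint8, red, green, blue), "vertical_fov" (degrees; the focal length in pixels is half the picture's height over the tangent of half this angle, whatever the lens; pixels are square), "cx", "cy" (the principal point, pixels), "origin" and "orientation" of the camera in the world. Camera axes: x right, y down, z forward; pixel columns grow to the right and rows downward; lengths in m; the calibration is good to about 2 mm. The wrist camera is an equidistant fisheye: a pixel r from the principal point sees the ray r / f radians off the axis. A picture is of the moment at which its call begins. There is no depth.
- manip.sign_off(): hands the job in, once; it reports no verdict.
The state is a dict: "t": time; "q": joint angles; "qd": joint speeds; "tau": joint torques, N m; "tcp_pos": TCP position; "tool_rot": TCP orientation; "force": force on the tool from outside, world axes, zero at the start; "ft_torque": the same for the moment, N m; "finger_gap": opening from 0.0 (shut) to 1.0 (fully open).
Only numpy, scipy, OpenCV 4.12 (cv2) and the standard library are available. Lean on these libraries where they do the work, as an engineer would, in place of code of your own. Each camera call takes 0.05 s, during which the arm holds its last target.

## Working session

There is one attempt and no reset: what is moved stays moved. The work goes in short steps, Python scripts to look and compute and a tool call to move; the robot and the scene stay as the last step left them, time stands still between calls to the robot, and variables do not carry over. Pictures are saved under pics/ and viewed, and the job is handed in when it is done.

Besides the shell and the picture viewer there is one more tool, called after "Call:" as name(argument=value, ...) on one line, values as JSON. move_arm: Moves the arm, as the interface text tells. Its arguments: {"type":"object","properties":{"deltas":{"type":"array"},"gripper":{"type":"number"},"squeeze":{"type":"number"}},"required":["deltas"]}

```bash
mkdir -p pics; ls; python3 - <<'E'
from station import manip
import cv2
s=manip.sense()
print({k:(v if not hasattr(v,'round') else v) for k,v in s.items()})
for n in ["scene","top","wrist"]:
    d=manip.snapshot(n); cv2.imwrite(f"pics/{n}0.png",cv2.cvtColor(d["img"],cv2.COLOR_RGB2BGR))
    print(n,d["vertical_fov"],d["cx"],d["cy"],d["origin"],d["orientation"])
E
```

```text
pics
{'t': 0.0, 'q': array([ 1.16452029e+00,  5.28485981e-01,  1.43391616e+00, -2.28002277e-06,
        1.18139194e+00, -1.78500924e-01]), 'qd': array([ 0.00172826,  0.00086207,  0.00100491, -0.00138471,  0.00201967,
       -0.0012657 ]), 'tau': array([-4.34503672e-04, -4.42351162e+01, -1.78022754e+01, -3.43711836e-04,
        8.79503670e-03, -2.06964216e-06]), 'tcp_pos': array([0.14082102, 0.60820534, 0.23831702]), 'tool_rot': array([ 7.82881961e-01,  6.22169289e-01, -9.69134079e-04,  5.21873989e-04]), 'force': array([-0.14835296, -0.14960026,  0.4782027 ]), 'ft_torque': array([ 0.0135962 , -0.01989846,  0.02247052]), 'finger_gap': 0.9936477314820322}
scene 43.64444811427604 274.0206852216367 211.80423605141857 [ 1.21838264 -0.10344697  0.7792096 ] [ 0.695878    0.61428421 -0.24589431 -0.2791858 ]
top 49.63477819495086 275.2478209426382 208.0858021139524 [ 0.43057776 -0.03337856  0.99615374] [-0.70140582  0.71039855 -0.02948732  0.04994277]
wrist 65.70646984690485 285.86035126660767 209.77995953940686 [0.05859212 0.62746122 0.37311068] [0.77230833 0.61356506 0.10147729 0.12953809]
```

View pics/top0.png

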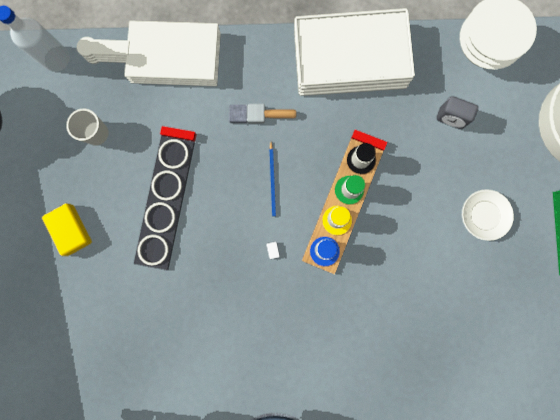

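View pics/scene0.png

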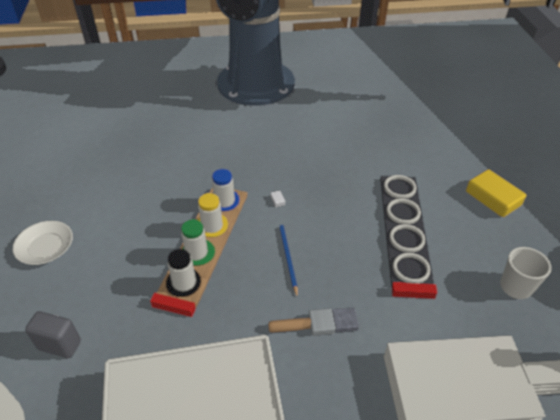

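View pics/wrist0.png

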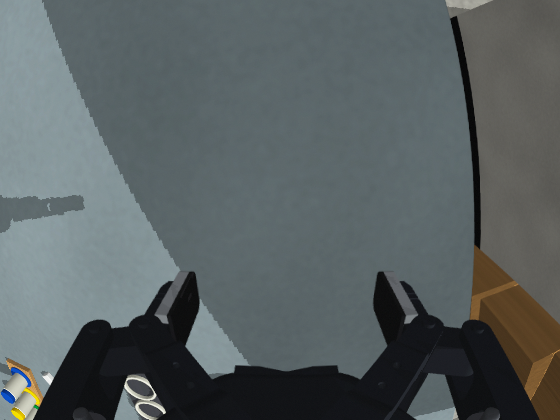

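```bash
cat > h.py <<'E'
import numpy as np, cv2
from scipy.spatial.transform import Rotation as R
def ray(d,u,v):
    f=d["img"].shape[0]/2/np.tan(np.radians(d["vertical_fov"]/2))
    c=np.array([(u-d["cx"])/f,(v-d["cy"])/f,1.0]); return R.from_quat(d["orientation"]).apply(c)
def onplane(d,u,v,z):
    r=ray(d,u,v); o=np.asarray(d["origin"]); return (o+r*(z-o[2])/r[2])[:2]
def proj(d,p):
    f=d["img"].shape[0]/2/np.tan(np.radians(d["vertical_fov"]/2))
    c=R.from_quat(d["orientation"]).inv().apply(np.asarray(p)-np.asarray(d["origin"]))
    return np.array([d["cx"]+f*c[0]/c[2],d["cy"]+f*c[1]/c[2]])
def blobs(mask,lo=30):
    n,l,s,c=cv2.connectedComponentsWithStats(mask.astype(np.uint8))
    return [(s[i,4],c[i],s[i,:4],l==i) for i in range(1,n) if s[i,4]>=lo]
E
python3 - <<'E'
from station import manip
from h import *
d=manip.snapshot("top"); im=d["img"]
cv2.imwrite("pics/top_zoom.png",cv2.cvtColor(cv2.resize(im[110:290,110:410],None,fx=2.6,fy=2.6,interpolation=cv2.INTER_CUBIC),cv2.COLOR_RGB2BGR))
hsv=cv2.cvtColor(im,cv2.COLOR_RGB2HSV); H,S,V=[hsv[...,i].astype(int) for i in range(3)]
roi=np.zeros(H.shape,bool); roi[115:285,120:400]=1
for n,m in dict(blue=(H>100)&(H<130)&(S>180),green=(H>45)&(H<85)&(S>130),yellow=(H>22)&(H<35)&(S>150),black=(V<40),red=((H<6)|(H>174))&(S>180),white=(S<40)&(V>190)).items():
    for a,c,bb,_ in blobs(m&roi,40): print(n,a,c.round(1),bb,onplane(d,*c,0.018).round(4))
# collar holes: enclosed contours of white
w=((S<60)&(V>150)&roi).astype(np.uint8)
cs,h=cv2.findContours(w,cv2.RETR_CCOMP,cv2.CHAIN_APPROX_NONE)
for i,c in enumerate(cs):
    if cv2.contourArea(c)>250:
        e=cv2.fitEllipse(c); print("hole" if h[0][i][3]>=0 else "outer",np.round(e[0],1),np.round(e[1],1),onplane(d,*e[0],0.018).round(4))
E
```

```text
blue 173 [272.1 182.4] [270 150   5  66] [0.5977 0.0007]
blue 517 [325.1 251.1] [311 237  28  29] [ 0.4471 -0.1113]
green 527 [350.1 188.2] [335 175  30  29] [ 0.5823 -0.1684]
yellow 602 [337.3 219.7] [322 205  30  30] [ 0.514 -0.139]
black 247 [365.4 151.9] [357 143  18  18] [ 0.6619 -0.2042]
black 175 [358.9 164.6] [347 148  28  26] [ 0.634 -0.189]
red 295 [177.7 133.2] [160 127  36  14] [0.712  0.2096]
red 303 [369.1 139.6] [352 130  35  20] [ 0.6892 -0.2131]
white 87 [254.6 117.4] [247 115  16   6] [0.7446 0.0381]
white 164 [172.5 153.6] [159 140  29  28] [0.6659 0.2204]
white 51 [355.  157.8] [352 152  11  11] [ 0.6491 -0.181 ]
white 168 [165.8 185.1] [152 171  29  29] [0.5955 0.2343]
white 54 [345. 189.] [342 182  10  13] [ 0.5807 -0.1574]
white 174 [158.9 217. ] [145 203  29  29] [0.5253 0.2483]
white 174 [152.3 249.9] [138 235  30  30] [0.454  0.2615]
white 168 [272.2 249.9] [266 242  13  17] [0.451  0.0019]
outer [152.1 249.6] [29.2 30.2] [0.4547 0.2619]
hole [152.1 249.5] [25.6 26.7] [0.4548 0.2619]
outer [159.1 217. ] [29. 30.] [0.5253 0.2479]
hole [159.1 217. ] [25.4 26.3] [0.5254 0.2479]
outer [172.7 153.4] [28.1 29.3] [0.6664 0.2202]
hole [172.5 153.4] [24.8 25.6] [0.6662 0.2204]
outer [251.8 199.5] [194.1 317.2] [0.5608 0.0451]
hole [165.9 184.9] [25.2 26. ] [0.596  0.2341]
hole [274.3 183.2] [11.2 96.4] [ 0.5959 -0.0042]
hole [168.5 199.4] [ 47.8 192. ] [0.5637 0.2279]
```

View pics/top_zoom.png

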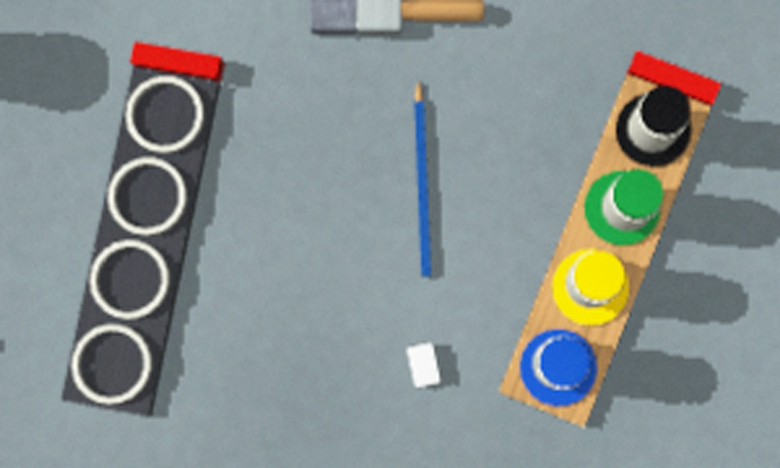

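```bash
python3 - <<'E'
from station import manip
from h import *
d=manip.snapshot("top"); im=d["img"]
x0,y0,k=300,125,6
z=cv2.resize(im[y0:285,x0:390],None,fx=k,fy=k,interpolation=cv2.INTER_CUBIC)
g=cv2.max(cv2.max(z[...,0],z[...,1]),z[...,2]); 
lab=cv2.cvtColor(z,cv2.COLOR_RGB2GRAY)
f=420/2/np.tan(np.radians(d["vertical_fov"]/2))
for r,zz,nm in((0.0195,0.086,"lid"),(0.032,0.016,"disc")):
    rp=f*r/(0.996-zz)*k
    c=cv2.HoughCircles(lab,cv2.HOUGH_GRADIENT,1.0,100,param1=150,param2=12,minRadius=int(rp-5),maxRadius=int(rp+5))
    for q in (c[0][:8] if c is not None else []):
        u=(q[0]+.5)/k-.5+x0; v=(q[1]+.5)/k-.5+y0
        print(nm,round(rp,1),q[2],np.round([u,v],1),onplane(d,u,v,zz).round(4))
        cv2.circle(z,(int(q[0]),int(q[1])),int(q[2]),(255,0,255) if nm=="lid" else (0,255,255),1)
cv2.imwrite("pics/hough.png",cv2.cvtColor(cv2.resize(z,None,fx=.6,fy=.6),cv2.COLOR_RGB2BGR))
# tray line
P=np.array([[0.4547,0.2619],[0.5253,0.2479],[0.596,0.2341],[0.6663,0.2203]])
t=np.array([-.108,-.036,.036,.108]);
A=np.polyfit(t,P,1); print("tray",A,np.hypot(*A[0]),np.degrees(np.arctan2(A[0,1],A[0,0])))
s=manip.sense(); print(R.from_quat(s["tool_rot"]).as_matrix().round(4))
# scene cross-check of lids top (colour, upper blob)
d=manip.snapshot("scene"); 
cv2.imwrite("pics/sz.png",cv2.cvtColor(cv2.resize(d["img"][160:320,140:450],None,fx=2.5,fy=2.5,interpolation=cv2.INTER_CUBIC),cv2.COLOR_RGB2BGR))
E
```

```text
lid 58.4 53.5 [365.  152.5] [ 0.6446 -0.1914]
lid 58.4 62.4 [327.7 248.7] [ 0.4507 -0.1111]
disc 89.0 86.7 [361.  159.5] [ 0.6456 -0.1944]
tray [[ 0.97986111 -0.1925    ]
 [ 0.560575    0.24105   ]] 0.9985910309370402 -11.114576518495083
[[ 2.258e-01  9.742e-01 -4.000e-04]
 [ 9.742e-01 -2.258e-01 -9.000e-04]
 [-1.000e-03 -2.000e-04 -1.000e+00]]
```

View pics/hough.png

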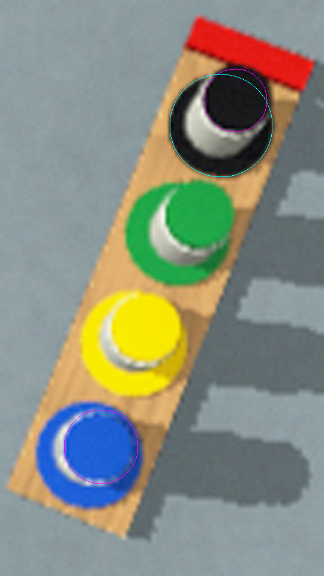

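View pics/sz.png

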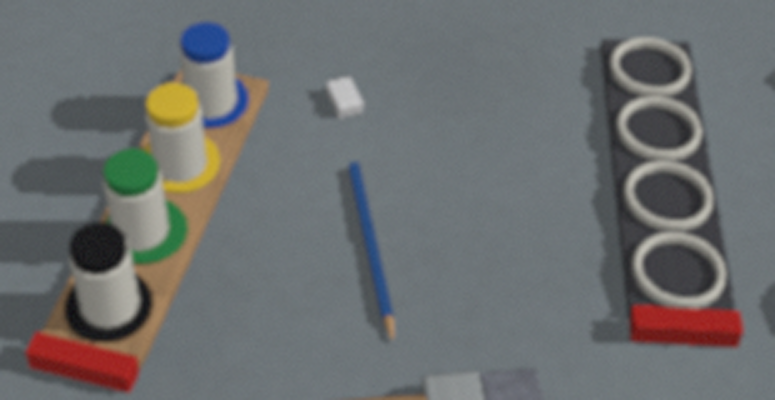

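```bash
python3 - <<'E'
from station import manip
from h import *
d=manip.snapshot("top")
T=dict(black=(365.5,152.0),green=(355.6,184.5),yellow=(340.6,215.9),blue=(327.8,248.9))
P=[]
for n,p in T.items(): P.append(onplane(d,*p,.086)); print(n,P[-1].round(4))
t=np.array([.108,.036,-.036,-.108]); A=np.polyfit(t,np.array(P),1); print(A,np.hypot(*A[0]),np.degrees(np.arctan2(A[0,1],A[0,0])))
# discs: hull of colour blob, far-from-lid side fit
d2=manip.snapshot("scene"); im=d2["img"]
hsv=cv2.cvtColor(im,cv2.COLOR_RGB2HSV); H,S,V=[hsv[...,i].astype(int) for i in range(3)]
roi=np.zeros(H.shape,bool); roi[165:290,160:242]=1
for n,m in dict(black=(V<45),green=(H>45)&(H<85)&(S>130),yellow=(H>20)&(H<35)&(S>150),blue=(H>105)&(H<130)&(S>150)).items():
    b=sorted(blobs(m&roi,50),key=lambda q:q[1][1]); a,c,bb,_=b[0]; cc=(bb[0]+bb[2]/2-.5,bb[1]+bb[3]/2-.5)
    print(n,a,c.round(1),cc,onplane(d2,*cc,.080).round(4))
E
```

```text
black [ 0.6457 -0.1925]
green [ 0.5791 -0.1704]
yellow [ 0.5158 -0.1385]
blue [ 0.4502 -0.1113]
[[ 0.9020766  -0.38247896]
 [ 0.54770263 -0.15316971]] 0.9798123994774018 -22.9768626741839
black 304 [178.5 258.6] (np.float64(178.5), np.float64(259.0)) [ 0.6457 -0.1945]
green 266 [191.9 228.2] (np.float64(191.5), np.float64(228.0)) [ 0.5774 -0.1715]
yellow 262 [208.5 201.4] (np.float64(208.5), np.float64(201.0)) [ 0.5128 -0.1386]
blue 209 [221.6 176.4] (np.float64(221.5), np.float64(176.5)) [ 0.4477 -0.1106]
```

```bash
cat >> h.py <<'E'
def go(x,y,z,ang):
    from station import manip
    s=manip.sense(); M=R.from_quat(s["tool_rot"]).as_matrix(); p=s["tcp_pos"]
    a=np.degrees(np.arctan2(M[1,0],M[0,0])); dl=M.T@(np.array([x,y,z])-p)
    tr=(a-ang+90)%180-90
    print("t",round(s["t"],2),"tcp",p.round(4),"a",round(a,1),"gap",round(s["finger_gap"],3),"F",s["force"].round(1),"tilt",M[:,2].round(3),"\n delta",(dl*1000).round(1),"turn",round(tr,1))
E
python3 -c "
from h import go
go(.6455,-.193,.2,66.5)"
```

```text
t 0.4 tcp [0.1411 0.6087 0.2391] a 77.0 gap 0.999 F [ 0.4 -0.4  0.3] tilt [-0. -0. -1.] 
 delta [-667.1  672.4   39.4] turn 10.5
```

Call:
move_arm(deltas=[[[-10, 10, 0, 0], [-30, 30, 0, 0], [-60, 60, 0, 1], [-90, 90, 0, 2]]], gripper=1)

```text
t: 0.73
tcp_pos: [0.2297, 0.4661, 0.2394]
tool_rot: [0.793, 0.609, 0.0, 0.0]
force: [0.5, 0.3, 0.4]
finger_gap: 1.001
```

I wrote that call in mm by mistake. The per-row limit capped it, and the direction was the right one. I'll use metres from here.

```bash
python3 -c "
from h import go
go(.6455,-.193,.2,66.5)"
```

```text
t 0.73 tcp [0.2297 0.4661 0.2394] a 75.0 gap 1.001 F [0.5 0.3 0.4] tilt [ 0. -0. -1.] 
 delta [-528.8  572.4   39.6] turn 8.5
```

Call:
move_arm(deltas=[[[-0.026, 0.028, 0, 0], [-0.052, 0.057, 0.002, 0.5], [-0.08, 0.086, 0.004, 1], [-0.106, 0.114, 0.008, 2], [-0.132, 0.143, 0.01, 2.5], [-0.159, 0.172, 0.012, 3], [-0.185, 0.2, 0.015, 3.5], [-0.211, 0.229, 0.018, 4], [-0.238, 0.258, 0.02, 4.5], [-0.264, 0.286, 0.022, 5], [-0.291, 0.315, 0.024, 5.5], [-0.317, 0.343, 0.026, 6], [-0.344, 0.372, 0.028, 6.5], [-0.37, 0.4, 0.03, 7], [-0.397, 0.429, 0.032, 7.5], [-0.423, 0.458, 0.034, 8], [-0.45, 0.487, 0.036, 8.5], [-0.476, 0.515, 0.038, 8.5], [-0.502, 0.543, 0.039, 8.5], [-0.529, 0.572, 0.04, 8.5]]])

```text
t: 2.4
tcp_pos: [0.6456, -0.1947, 0.1994]
tool_rot: [0.836, 0.548, 0.0, -0.0]
force: [0.6, 0.4, -0.4]
finger_gap: 1.004
```

```bash
python3 - <<'E'
from h import *
from station import manip
go(.6455,-.193,.12,66.5)
d=manip.snapshot("wrist"); cv2.imwrite("pics/w1.png",cv2.cvtColor(d["img"],cv2.COLOR_RGB2BGR))
E
```

```text
t 2.4 tcp [ 0.6456 -0.1947  0.1994] a 66.5 gap 1.004 F [ 0.6  0.4 -0.4] tilt [-0.  0. -1.] 
 delta [ 1.5 -0.8 79.4] turn -0.0
```

View pics/w1.png

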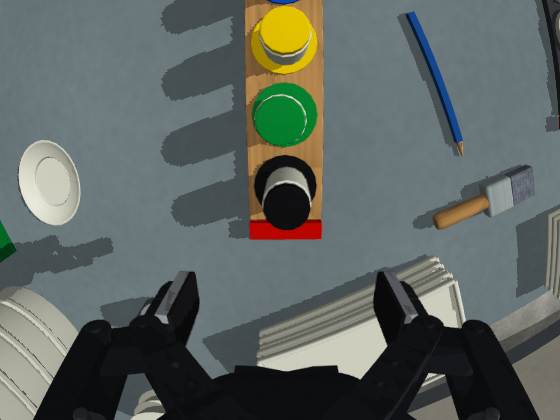

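```bash
cat >> h.py <<'E'
def wr(d,u,v,z):
    f=d["img"].shape[0]/2/np.tan(np.radians(d["vertical_fov"]/2))
    a=np.array([u-d["cx"],v-d["cy"]]); r=np.hypot(*a); th=r/f
    c=np.append(a/r*np.sin(th),np.cos(th)); w=R.from_quat(d["orientation"]).apply(c); o=np.asarray(d["origin"])
    return (o+w*(z-o[2])/w[2])[:2]
E
python3 - <<'E'
from h import *
from station import manip
d=manip.snapshot("wrist"); print(d["origin"])
for n,p,z in(("black",(288,206),.086),("green lid",(280,114),.086),("green disc",(285,115),.016),("ylid",(285,30),.086),("ydisc",(284,41),.016)): print(n,wr(d,*p,z).round(4))
E
```

```text
[ 0.57204935 -0.16829502  0.33325347]
black [ 0.6499 -0.2018]
green lid [ 0.5806 -0.178 ]
green disc [ 0.5858 -0.1767]
ylid [ 0.5229 -0.1484]
ydisc [ 0.5188 -0.1482]
```

```bash
cat >> h.py <<'E'
def wp(d,p):
    f=d["img"].shape[0]/2/np.tan(np.radians(d["vertical_fov"]/2))
    c=R.from_quat(d["orientation"]).inv().apply(np.asarray(p)-np.asarray(d["origin"])); th=np.arctan2(np.hypot(c[0],c[1]),c[2]); r=np.hypot(c[0],c[1])
    return np.array([d["cx"]+f*th*c[0]/r,d["cy"]+f*th*c[1]/r])
E
python3 - <<'E'
from h import *
from station import manip
d=manip.snapshot("wrist"); s=manip.sense(); p=s["tcp_pos"]
for z in (.2,.21,.086,.016): print(z,wp(d,[p[0],p[1],z]))
print("lid exp",wp(d,[.6456,-.1937,.086]),wp(d,[.6456,-.1937,.074]),wp(d,[.6456,-.1937,.016]))
M=R.from_quat(s["tool_rot"]).as_matrix()
for sx in(1,-1): print(wp(d,p+M@[sx*.0425,0,-.013]))
print(d["orientation"], (R.from_quat(s["tool_rot"]).inv()*R.from_quat(d["orientation"])).as_rotvec(degrees=True), M.T@(d["origin"]-p))
im=d["img"]; cv2.imwrite("pics/w2.png",cv2.cvtColor(cv2.resize(im[130:420,130:440],None,fx=2,fy=2),cv2.COLOR_RGB2BGR))
E
```

```text
0.2 [291.20373055 279.39742622]
0.21 [291.47511658 290.89402251]
0.086 [289.35337532 204.20943864]
0.016 [288.79043445 182.32636162]
lid exp [292.02263971 202.20418004] [291.79491849 197.76335996] [290.91242239 180.70191279]
[383.90605414 290.74621798]
[198.4199594  291.36806309]
[0.82585374 0.5382817  0.09080974 0.14132236] [-19.23433025  -0.12355594   0.09196488] [-0.00215002 -0.08187053 -0.1345956 ]
```

View pics/w2.png

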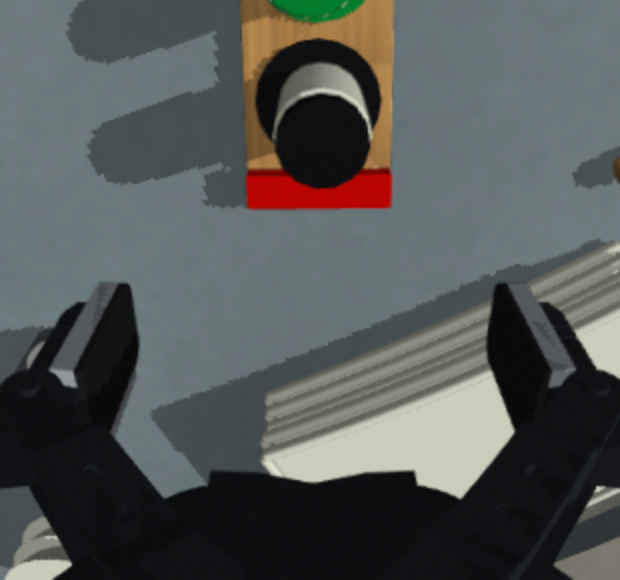

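Call:
move_arm(deltas=[[[0.001, 0, 0.02, 0], [0.001, 0, 0.05, 0], [0.001, 0, 0.08, 0], [0.001, 0, 0.1, 0], [0.001, 0, 0.12, 0], [0.001, 0, 0.135, 0], [0.001, 0, 0.147, 0], [0.001, 0, 0.157, 0], [0.001, 0, 0.162, 0], [0.001, 0, 0.163, 0], [0.001, 0, 0.163, 0]]])

```text
t: 3.47
tcp_pos: [0.6471, -0.1954, 0.0363]
tool_rot: [0.837, 0.547, 0.0, 0.001]
force: [0.1, -0.1, 0.9]
finger_gap: 0.999
```

Call:
move_arm(deltas=[[[0, 0, 0, 0], [0, 0, 0, 0], [0, 0, 0, 0], [0, 0, 0, 0], [0, 0, 0, 0], [0, 0, 0, 0], [0, 0, 0, 0], [0, 0, 0, 0], [0, 0, 0, 0], [0, 0, 0, 0]]], gripper=0, squeeze=35)

```text
t: 4.3
tcp_pos: [0.6477, -0.1957, 0.0372]
tool_rot: [0.837, 0.547, 0.001, 0.002]
force: [-0.4, 1.6, 4.5]
finger_gap: 0.484
```

Call:
move_arm(deltas=[[[0, 0, -0.005, 0], [0, 0, -0.015, 0], [0, 0, -0.03, 0], [0, 0, -0.05, 0], [0, 0, -0.07, 0], [0, 0, -0.09, 0], [0, 0, -0.105, 0], [0, 0, -0.115, 0], [0, 0, -0.12, 0], [0, 0, -0.12, 0]]])

```text
t: 5.13
tcp_pos: [0.6476, -0.1956, 0.1584]
tool_rot: [0.837, 0.547, 0.001, 0.002]
force: [0.1, -0.8, -1.7]
finger_gap: 0.481
```

```bash
python3 - <<'E'
from h import *
from station import manip
go(.4547,.2619,.155,78.9)
d=manip.snapshot("wrist"); cv2.imwrite("pics/w3.png",cv2.cvtColor(d["img"],cv2.COLOR_RGB2BGR))
E
```

```text
t 5.13 tcp [ 0.6476 -0.1956  0.1584] a 66.3 gap 0.481 F [ 0.1 -0.8 -1.7] tilt [ 0.005 -0.003 -1.   ] 
 delta [ 341.4 -360.6    1.2] turn -12.6
```

View pics/w3.png

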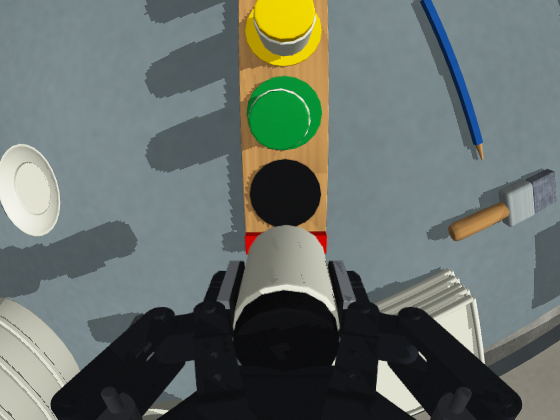

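```bash
python3 - <<'E'
from h import *
from station import manip
d=manip.snapshot("wrist"); s=manip.sense(); p=s["tcp_pos"]; M=R.from_quat(s["tool_rot"]).as_matrix()
for sg in(1,-1):
  for o in(-.003,0,.003): print(sg*21,o,wp(d,p+M@[0,o+sg*.021,.0205]),wp(d,p+M@[0,o-sg*.0195,-.0495]))
print("disc",wr(d,285,193,.016))
E
```

```text
21 -0.003 [286.56526619 290.41436004] [286.95443606 304.34760392]
21 0 [286.56333232 294.75323165] [286.94496002 311.71752481]
21 0.003 [286.56134657 299.01531728] [286.93539765 318.84394095]
-21 -0.003 [286.584275   221.53506411] [286.83132781 382.93125944]
-21 0 [286.5835711  226.94702274] [286.82237806 387.63207397]
-21 0.003 [286.58274522 232.28689074] [286.81355429 392.17421561]
disc [ 0.64217126 -0.19455377]
```

Call:
move_arm(deltas=[[[0.005, -0.005, 0, 0], [0.015, -0.016, 0, 0], [0.03, -0.032, 0, -1], [0.05, -0.053, 0, -2], [0.072, -0.076, 0, -3], [0.095, -0.1, 0, -4], [0.118, -0.125, 0, -5], [0.141, -0.149, 0, -6], [0.164, -0.173, 0, -7], [0.187, -0.198, 0, -8], [0.21, -0.222, 0, -9], [0.233, -0.246, 0, -10], [0.256, -0.27, 0, -11], [0.278, -0.294, 0, -12], [0.298, -0.315, 0, -12.6], [0.315, -0.333, 0, -12.6], [0.328, -0.347, 0, -12.6], [0.337, -0.356, 0, -12.6], [0.341, -0.36, 0, -12.6], [0.3415, -0.3605, 0, -12.6]]])

```text
t: 6.9
tcp_pos: [0.4531, 0.2631, 0.1552]
tool_rot: [0.772, 0.636, -0.0, 0.001]
force: [0.2, 0.7, -1.6]
finger_gap: 0.481
```

```bash
python3 - <<'E'
from h import *
from station import manip
go(.4547,.2619,.031,78.9)
d=manip.snapshot("wrist"); cv2.imwrite("pics/w4.png",cv2.cvtColor(d["img"],cv2.COLOR_RGB2BGR))
E
```

```text
t 6.9 tcp [0.4531 0.2631 0.1552] a 79.0 gap 0.481 F [ 0.2  0.7 -1.6] tilt [ 0.001 -0.001 -1.   ] 
 delta [ -0.8   1.6 124.2] turn 0.1
```

View pics/w4.png

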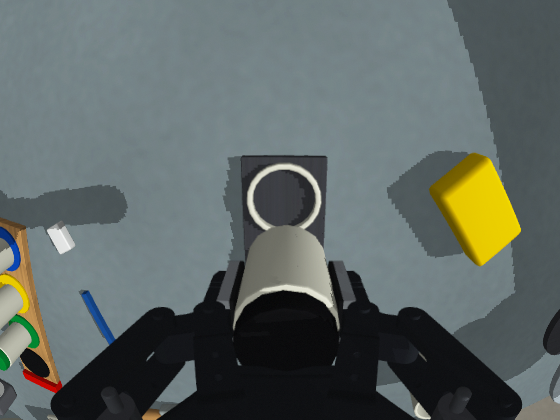

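```bash
python3 - <<'E'
from h import *
from station import manip
d=manip.snapshot("wrist"); print(wr(d,284.5,198.5,.018), wp(d,[.4547,.2619,.018]))
E
```

```text
[0.45209776 0.26117446] [285.88754147 201.1335287 ]
```

Call:
move_arm(deltas=[[[-0.001, 0.001, 0.01, 0], [-0.001, 0.001, 0.025, 0], [-0.001, 0.001, 0.045, 0], [-0.001, 0.001, 0.065, 0], [-0.001, 0.001, 0.082, 0], [-0.001, 0.001, 0.095, 0], [-0.001, 0.001, 0.105, 0], [-0.001, 0.001, 0.112, 0], [-0.001, 0.001, 0.116, 0], [-0.001, 0.001, 0.119, 0], [-0.001, 0.001, 0.121, 0], [-0.001, 0.001, 0.122, 0], [-0.001, 0.001, 0.123, 0], [-0.001, 0.001, 0.1235, 0], [-0.001, 0.001, 0.1235, 0]]])

```text
t: 8.25
tcp_pos: [0.4553, 0.2608, 0.0322]
tool_rot: [0.772, 0.635, 0.0, 0.001]
force: [0.2, 0.1, -2.4]
finger_gap: 0.486
```

```bash
python3 - <<'E'
from h import *
from station import manip
go(.4547,.2619,.031,78.9)
d=manip.snapshot("wrist"); cv2.imwrite("pics/w5.png",cv2.cvtColor(d["img"],cv2.COLOR_RGB2BGR))
E
```

```text
t 8.25 tcp [0.4553 0.2608 0.0322] a 78.9 gap 0.486 F [ 0.2  0.1 -2.4] tilt [ 0.002 -0.001 -1.   ] 
 delta [ 1.  -0.8  1.2] turn 0.0
```

View pics/w5.png

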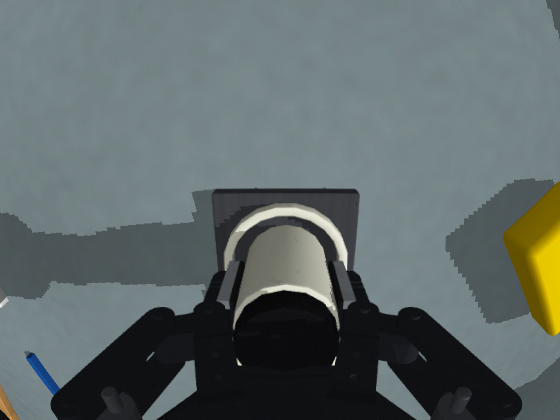

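Call:
move_arm(deltas=[[[0, 0, 0.0007, 0], [0, 0, 0.0013, 0], [0, 0, 0.0018, 0], [0, 0, 0.0018, 0]]])

```text
t: 8.63
tcp_pos: [0.4554, 0.2609, 0.0312]
tool_rot: [0.772, 0.635, 0.001, 0.001]
force: [-0.7, -0.4, 4.3]
finger_gap: 0.486
```

Call:
move_arm(deltas=[[[0, 0, 0, 0], [0, 0, 0, 0], [0, 0, 0, 0], [0, 0, 0, 0], [0, 0, 0, 0], [0, 0, 0, 0], [0, 0, 0, 0]]], gripper=1)

```text
t: 9.22
tcp_pos: [0.4554, 0.2609, 0.0311]
tool_rot: [0.772, 0.635, 0.001, 0.001]
force: [-0.4, -0.8, 0.4]
finger_gap: 1.003
```

Call:
move_arm(deltas=[[[0, 0, -0.01, 0], [0, 0, -0.03, 0], [0, 0, -0.06, 0], [0, 0, -0.09, 0], [0, 0, -0.115, 0], [0, 0, -0.13, 0], [0, 0, -0.135, 0]]])

```text
t: 9.8
tcp_pos: [0.4565, 0.2616, 0.1696]
tool_rot: [0.772, 0.635, 0.004, 0.002]
force: [0.1, 0.4, 0.1]
finger_gap: 1.004
```

```bash
python3 - <<'E'
from h import *
from station import manip
go(.5785,-.171,.165,66.5)
d=manip.snapshot("wrist"); cv2.imwrite("pics/w6.png",cv2.cvtColor(d["img"],cv2.COLOR_RGB2BGR))
E
```

```text
t 9.8 tcp [0.4565 0.2616 0.1696] a 78.9 gap 1.004 F [0.1 0.4 0.1] tilt [ 0.009  0.001 -1.   ] 
 delta [-401.1  202.9    5.3] turn 12.4
```

View pics/w6.png

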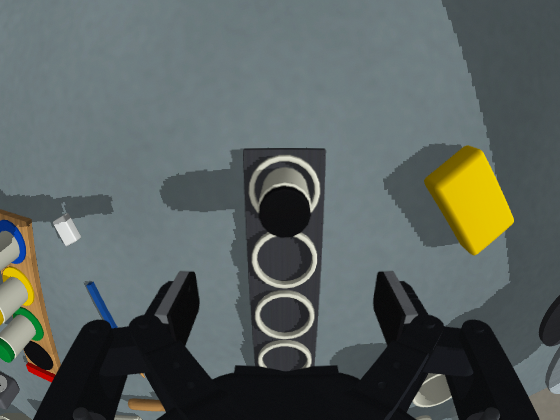

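Call:
move_arm(deltas=[[[-0.009, 0.005, 0, 0], [-0.027, 0.014, 0, 0], [-0.054, 0.027, 0, 1], [-0.085, 0.043, 0, 2], [-0.116, 0.059, 0, 3], [-0.147, 0.074, 0, 4], [-0.178, 0.09, 0, 5], [-0.209, 0.106, 0, 6], [-0.24, 0.121, 0, 7], [-0.271, 0.137, 0, 8], [-0.302, 0.153, 0, 9], [-0.33, 0.167, 0, 10], [-0.355, 0.179, 0, 11], [-0.375, 0.19, 0, 12], [-0.39, 0.197, 0, 12.4], [-0.398, 0.201, 0, 12.4], [-0.401, 0.203, 0.003, 12.4], [-0.401, 0.203, 0.005, 12.4], [-0.401, 0.203, 0.005, 12.4]]])

```text
t: 11.43
tcp_pos: [0.5772, -0.1696, 0.1636]
tool_rot: [0.836, 0.549, 0.003, 0.0]
force: [-0.2, -0.8, 0.8]
finger_gap: 0.999
```

```bash
python3 - <<'E'
from h import *
from station import manip
go(.5785,-.171,.036,66.5)
d=manip.snapshot("wrist"); cv2.imwrite("pics/w7.png",cv2.cvtColor(d["img"],cv2.COLOR_RGB2BGR))
print(wp(d,[.5785,-.171,.086]),wp(d,[.5785,-.171,.016]))
E
```

```text
t 11.43 tcp [ 0.5772 -0.1696  0.1636] a 66.6 gap 0.999 F [-0.2 -0.8  0.8] tilt [ 0.005  0.002 -1.   ] 
 delta [ -1.3   1.2 127.6] turn 0.1
[284.89918286 227.13870068] [284.80975756 197.88560592]
```

View pics/w7.png

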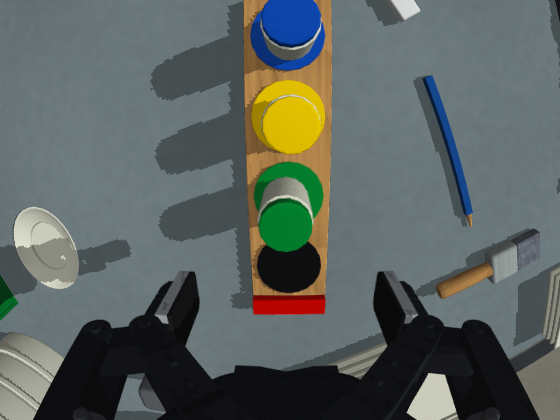

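Call:
move_arm(deltas=[[[0, 0, 0.02, 0], [0, -0.001, 0.05, 0], [0, -0.001, 0.08, 0], [0, -0.001, 0.1, 0], [0, -0.001, 0.115, 0], [0, -0.001, 0.123, 0], [0, -0.001, 0.126, 0], [0, -0.001, 0.1275, 0], [0, -0.001, 0.1275, 0]]])

```text
t: 12.23
tcp_pos: [0.5777, -0.1685, 0.0372]
tool_rot: [0.836, 0.549, 0.003, 0.001]
force: [-0.1, 0.3, -0.3]
finger_gap: 1.002
```

Call:
move_arm(deltas=[[[0, 0, 0, 0], [0, 0, 0, 0], [0, 0, 0, 0], [0, 0, 0, 0], [0, 0, 0, 0], [0, 0, 0, 0], [0, 0, 0, 0], [0, 0, 0, 0], [0, 0, 0, 0], [0, 0, 0, 0]]], gripper=0, squeeze=35)

```text
t: 13.07
tcp_pos: [0.5781, -0.1689, 0.0381]
tool_rot: [0.836, 0.549, 0.004, 0.002]
force: [-0.6, 0.5, 6.5]
finger_gap: 0.488
```

Call:
move_arm(deltas=[[[0, 0, -0.005, 0], [0, 0, -0.015, 0], [0, 0, -0.03, 0], [0, 0, -0.05, 0], [0, 0, -0.07, 0], [0, 0, -0.09, 0], [0, 0, -0.105, 0], [0, 0, -0.115, 0], [0, 0, -0.12, 0], [0, 0, -0.12, 0]]])

```text
t: 13.9
tcp_pos: [0.5776, -0.1692, 0.1593]
tool_rot: [0.836, 0.549, 0.004, 0.003]
force: [0.0, -0.2, -1.8]
finger_gap: 0.483
```

```bash
python3 - <<'E'
from h import *
from station import manip
go(.5253,.248,.155,78.9)
d=manip.snapshot("wrist"); cv2.imwrite("pics/w8.png",cv2.cvtColor(d["img"],cv2.COLOR_RGB2BGR))
E
```

```text
t 13.9 tcp [ 0.5776 -0.1692  0.1593] a 66.6 gap 0.483 F [ 0.  -0.2 -1.8] tilt [ 0.01 -0.   -1.  ] 
 delta [ 362.2 -213.6    3.7] turn -12.3
```

View pics/w8.png

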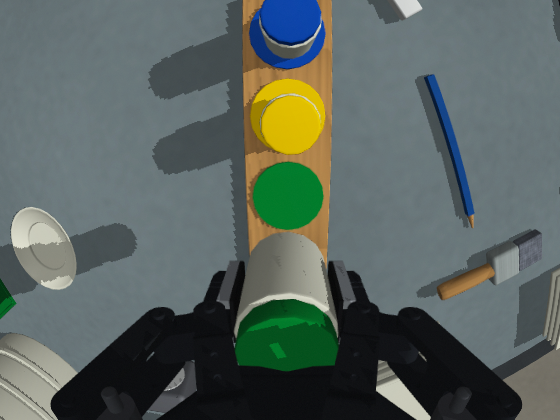

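Call:
move_arm(deltas=[[[0.006, -0.004, 0, 0], [0.018, -0.011, 0, 0], [0.036, -0.022, 0, -1], [0.06, -0.036, 0, -2], [0.086, -0.051, 0, -3], [0.112, -0.067, 0, -4], [0.138, -0.083, 0, -5], [0.164, -0.098, 0, -6], [0.19, -0.114, 0, -7], [0.216, -0.129, 0, -8], [0.242, -0.145, 0, -9], [0.268, -0.16, 0, -10], [0.292, -0.175, 0, -11], [0.313, -0.187, 0, -12], [0.33, -0.197, 0, -12.3], [0.344, -0.206, 0, -12.3], [0.354, -0.212, 0.001, -12.3], [0.36, -0.2155, 0.002, -12.3], [0.362, -0.2165, 0.003, -12.3], [0.362, -0.2165, 0.003, -12.3]]])

```text
t: 15.62
tcp_pos: [0.5213, 0.2495, 0.1544]
tool_rot: [0.772, 0.636, 0.003, 0.002]
force: [0.4, -0.1, -2.4]
finger_gap: 0.478
```

```bash
python3 - <<'E'
from h import *
from station import manip
go(.5253,.248,.032,78.9)
d=manip.snapshot("wrist"); cv2.imwrite("pics/w9.png",cv2.cvtColor(d["img"],cv2.COLOR_RGB2BGR))
print(wp(d,[.5253,.248,.018]))
E
```

```text
t 15.62 tcp [0.5213 0.2495 0.1544] a 79.0 gap 0.478 F [ 0.4 -0.1 -2.4] tilt [ 0.007  0.    -1.   ] 
 delta [ -0.9   3.4 122.4] turn 0.1
[285.14031906 204.03009359]
```

View pics/w9.png

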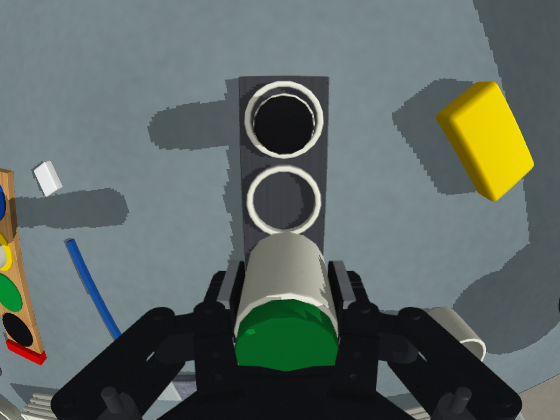

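Call:
move_arm(deltas=[[[-0.001, 0, 0.01, 0], [-0.001, 0, 0.025, 0], [-0.001, 0, 0.045, 0], [-0.001, 0, 0.065, 0], [-0.001, 0, 0.082, 0], [-0.001, 0, 0.095, 0], [-0.001, 0, 0.105, 0], [-0.001, 0, 0.112, 0], [-0.001, 0, 0.116, 0], [-0.001, 0, 0.119, 0], [-0.001, 0, 0.1205, 0], [-0.001, 0, 0.1215, 0], [-0.001, 0, 0.122, 0], [-0.001, 0, 0.1225, 0], [-0.001, 0, 0.1225, 0]]])

```text
t: 16.92
tcp_pos: [0.5225, 0.2481, 0.0325]
tool_rot: [0.772, 0.636, 0.003, 0.002]
force: [0.3, -0.1, -1.2]
finger_gap: 0.485
```

```bash
python3 - <<'E'
from h import *
from station import manip
go(.5253,.248,.032,78.9)
d=manip.snapshot("wrist"); cv2.imwrite("pics/w10.png",cv2.cvtColor(d["img"],cv2.COLOR_RGB2BGR))
E
```

```text
t 16.92 tcp [0.5225 0.2481 0.0325] a 78.9 gap 0.485 F [ 0.3 -0.1 -1.2] tilt [ 0.008  0.    -1.   ] 
 delta [0.5 2.7 0.5] turn 0.0
```

View pics/w10.png

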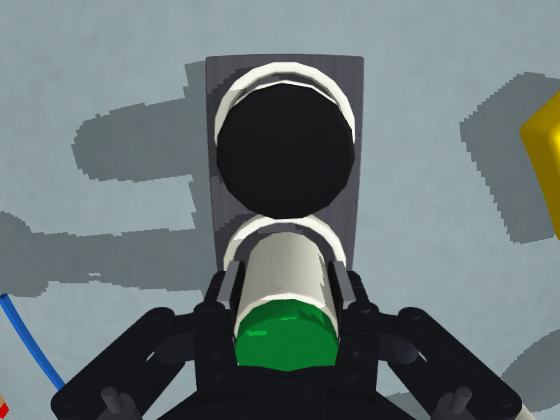

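Call:
move_arm(deltas=[[[0, 0, 0.0005, 0], [0, 0, 0.001, 0], [0, 0, 0.0015, 0], [0, 0, 0.0015, 0]]])

```text
t: 17.3
tcp_pos: [0.5227, 0.2482, 0.0321]
tool_rot: [0.772, 0.636, 0.003, 0.003]
force: [-1.5, 0.1, 5.3]
finger_gap: 0.485
```

Call:
move_arm(deltas=[[[0, 0, 0, 0], [0, 0, 0, 0], [0, 0, 0, 0], [0, 0, 0, 0], [0, 0, 0, 0], [0, 0, 0, 0], [0, 0, 0, 0]]], gripper=1)

```text
t: 17.88
tcp_pos: [0.5226, 0.2482, 0.0319]
tool_rot: [0.772, 0.636, 0.003, 0.002]
force: [-0.8, 0.3, -0.6]
finger_gap: 0.999
```

Call:
move_arm(deltas=[[[0, 0, -0.01, 0], [0, 0, -0.03, 0], [0, 0, -0.06, 0], [0, 0, -0.09, 0], [0, 0, -0.115, 0], [0, 0, -0.13, 0], [0, 0, -0.135, 0]]])

```text
t: 18.47
tcp_pos: [0.5232, 0.2486, 0.1707]
tool_rot: [0.772, 0.636, 0.006, 0.004]
force: [-0.4, 0.2, -0.4]
finger_gap: 0.999
```

```bash
python3 - <<'E'
from h import *
from station import manip
go(.5145,-.139,.165,66.5)
d=manip.snapshot("wrist"); cv2.imwrite("pics/w11.png",cv2.cvtColor(d["img"],cv2.COLOR_RGB2BGR))
E
```

```text
t 18.47 tcp [0.5232 0.2486 0.1707] a 79.0 gap 0.999 F [-0.4  0.2 -0.4] tilt [ 0.015  0.002 -1.   ] 
 delta [-382.1   65.7    4.8] turn 12.5
```

View pics/w11.png

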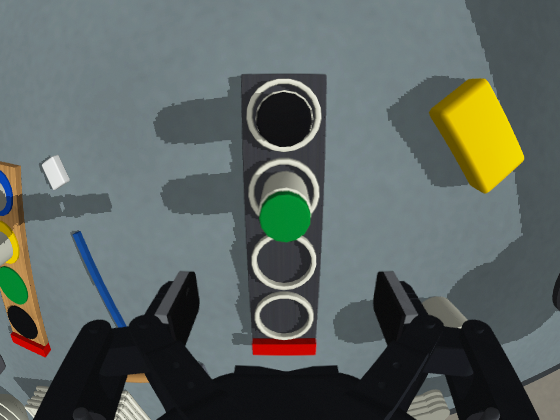

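Call:
move_arm(deltas=[[[-0.009, 0.002, 0, 0], [-0.027, 0.005, 0, 0], [-0.052, 0.009, 0, 1], [-0.08, 0.014, 0, 2], [-0.109, 0.019, 0, 3], [-0.138, 0.024, 0, 4], [-0.167, 0.029, 0, 5], [-0.196, 0.034, 0, 6], [-0.225, 0.039, 0, 7], [-0.254, 0.044, 0, 8], [-0.283, 0.049, 0, 9], [-0.31, 0.053, 0, 10], [-0.334, 0.057, 0, 11], [-0.354, 0.061, 0, 12], [-0.369, 0.063, 0, 12.5], [-0.378, 0.065, 0, 12.5], [-0.382, 0.066, 0.003, 12.5], [-0.382, 0.066, 0.005, 12.5], [-0.382, 0.066, 0.005, 12.5], [-0.382, 0.066, 0.005, 12.5]]])

```text
t: 20.18
tcp_pos: [0.514, -0.1379, 0.1637]
tool_rot: [0.836, 0.548, 0.006, 0.002]
force: [0.4, -0.1, 0.3]
finger_gap: 1.002
```

```bash
python3 - <<'E'
from h import *
from station import manip
go(.5145,-.139,.036,66.5)
d=manip.snapshot("wrist"); cv2.imwrite("pics/w12.png",cv2.cvtColor(d["img"],cv2.COLOR_RGB2BGR))
print(wp(d,[.5145,-.139,.086]),wp(d,[.5145,-.139,.016]))
E
```

```text
t 20.18 tcp [ 0.514  -0.1379  0.1637] a 66.5 gap 1.002 F [ 0.4 -0.1  0.3] tilt [ 0.012  0.003 -1.   ] 
 delta [ -1.8  -0.3 127.6] turn 0.0
[284.41783517 225.43833295] [284.18164576 196.07729513]
```

View pics/w12.png

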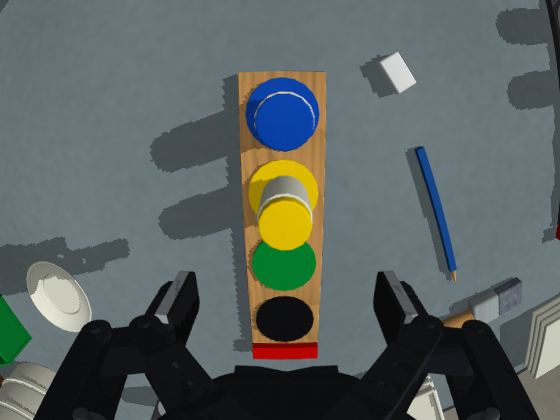

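Call:
move_arm(deltas=[[[-0.001, 0, 0.02, 0], [-0.001, 0, 0.05, 0], [-0.001, 0, 0.08, 0], [-0.001, 0, 0.1, 0], [-0.001, 0, 0.115, 0], [-0.001, 0, 0.123, 0], [-0.001, 0, 0.126, 0], [-0.001, 0, 0.1275, 0], [-0.001, 0, 0.1275, 0], [-0.001, 0, 0.1275, 0]]])

```text
t: 21.07
tcp_pos: [0.5162, -0.1387, 0.0374]
tool_rot: [0.836, 0.549, 0.006, 0.003]
force: [-0.4, -0.3, -0.4]
finger_gap: 0.999
```

Call:
move_arm(deltas=[[[0, 0, 0, 0], [0, 0, 0, 0], [0, 0, 0, 0], [0, 0, 0, 0], [0, 0, 0, 0], [0, 0, 0, 0], [0, 0, 0, 0], [0, 0, 0, 0], [0, 0, 0, 0], [0, 0, 0, 0]]], gripper=0, squeeze=35)

```text
t: 21.9
tcp_pos: [0.5164, -0.1389, 0.038]
tool_rot: [0.836, 0.549, 0.007, 0.004]
force: [-0.5, 0.9, 5.8]
finger_gap: 0.484
```

Call:
move_arm(deltas=[[[0, 0, -0.005, 0], [0, 0, -0.015, 0], [0, 0, -0.03, 0], [0, 0, -0.05, 0], [0, 0, -0.07, 0], [0, 0, -0.09, 0], [0, 0, -0.105, 0], [0, 0, -0.115, 0], [0, 0, -0.12, 0], [0, 0, -0.12, 0], [0, 0, -0.12, 0]]])

```text
t: 22.82
tcp_pos: [0.5142, -0.1388, 0.1578]
tool_rot: [0.836, 0.549, 0.007, 0.003]
force: [0.2, -0.4, -2.1]
finger_gap: 0.484
```

```bash
python3 - <<'E'
from h import *
from station import manip
go(.596,.2341,.155,78.9)
d=manip.snapshot("wrist"); cv2.imwrite("pics/w13.png",cv2.cvtColor(d["img"],cv2.COLOR_RGB2BGR))
E
```

```text
t 22.82 tcp [ 0.5142 -0.1388  0.1578] a 66.6 gap 0.484 F [ 0.2 -0.4 -2.1] tilt [ 0.015  0.001 -1.   ] 
 delta [374.7 -73.4   4.5] turn -12.3
```

View pics/w13.png

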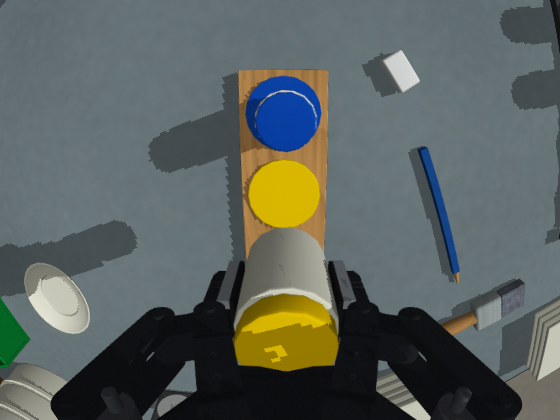

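Call:
move_arm(deltas=[[[0.006, -0.001, 0, 0], [0.018, -0.004, 0, 0], [0.036, -0.007, 0, -1], [0.06, -0.012, 0, -2], [0.086, -0.017, 0, -3], [0.113, -0.022, 0, -4], [0.14, -0.028, 0, -5], [0.167, -0.033, 0, -6], [0.194, -0.039, 0, -7], [0.221, -0.044, 0, -8], [0.248, -0.049, 0, -9], [0.275, -0.055, 0, -10], [0.3, -0.06, 0, -11], [0.322, -0.064, 0, -12], [0.34, -0.068, 0, -12.3], [0.355, -0.071, 0, -12.3], [0.366, -0.073, 0.001, -12.3], [0.372, -0.074, 0.003, -12.3], [0.3745, -0.0745, 0.004, -12.3], [0.3745, -0.0745, 0.004, -12.3]]])

```text
t: 24.53
tcp_pos: [0.5942, 0.2345, 0.1544]
tool_rot: [0.772, 0.635, 0.005, 0.003]
force: [0.2, -0.2, -0.5]
finger_gap: 0.485
```

```bash
python3 - <<'E'
from h import *
from station import manip
go(.596,.2341,.032,78.9)
d=manip.snapshot("wrist"); cv2.imwrite("pics/w14.png",cv2.cvtColor(d["img"],cv2.COLOR_RGB2BGR))
print(wp(d,[.596,.2341,.018]))
E
```

```text
t 24.53 tcp [0.5942 0.2345 0.1544] a 78.9 gap 0.485 F [ 0.2 -0.2 -0.5] tilt [ 0.012  0.001 -1.   ] 
 delta [ -0.5   0.4 122.4] turn -0.0
[285.48276857 200.70635136]
```

View pics/w14.png

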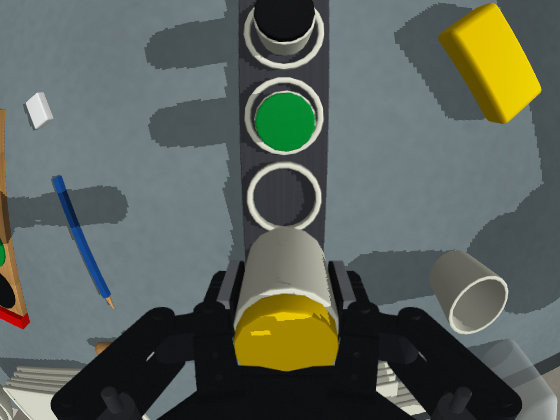

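Call:
move_arm(deltas=[[[-0.0005, -0.001, 0.01, 0], [-0.0005, -0.001, 0.025, 0], [-0.0005, -0.001, 0.045, 0], [-0.0005, -0.001, 0.065, 0], [-0.0005, -0.001, 0.082, 0], [-0.0005, -0.001, 0.095, 0], [-0.0005, -0.001, 0.105, 0], [-0.0005, -0.001, 0.112, 0], [-0.0005, -0.001, 0.116, 0], [-0.0005, -0.001, 0.119, 0], [-0.0005, -0.001, 0.1205, 0], [-0.0005, -0.001, 0.1215, 0], [-0.0005, -0.001, 0.122, 0], [-0.0005, -0.001, 0.1225, 0], [-0.0005, -0.001, 0.1225, 0]]])

```text
t: 25.83
tcp_pos: [0.5949, 0.2339, 0.0325]
tool_rot: [0.773, 0.635, 0.006, 0.004]
force: [0.7, 0.1, -1.9]
finger_gap: 0.48
```

Call:
move_arm(deltas=[[[0, 0, 0.0005, 0], [0, 0, 0.001, 0], [0, 0, 0.0012, 0], [0, 0, 0.0012, 0]]])

```text
t: 26.17
tcp_pos: [0.5952, 0.234, 0.0321]
tool_rot: [0.772, 0.635, 0.006, 0.004]
force: [-1.4, -0.1, 4.6]
finger_gap: 0.484
```

```bash
python3 - <<'E'
from h import *
from station import manip
go(.596,.2341,.032,78.9)
d=manip.snapshot("wrist"); cv2.imwrite("pics/w15.png",cv2.cvtColor(d["img"],cv2.COLOR_RGB2BGR))
E
```

```text
t 26.17 tcp [0.5952 0.234  0.0321] a 78.8 gap 0.484 F [-1.4 -0.1  4.6] tilt [ 0.014  0.002 -1.   ] 
 delta [0.2 0.8 0.1] turn -0.1
```

View pics/w15.png

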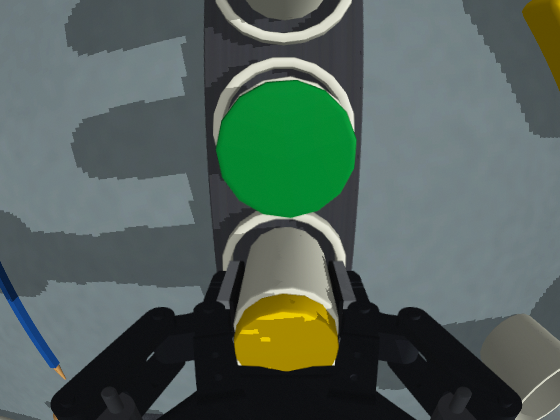

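Contact at the expected height, with the yellow jar inside its collar. Releasing it now.

Call:
move_arm(deltas=[[[0, 0, 0, 0], [0, 0, 0, 0], [0, 0, 0, 0], [0, 0, 0, 0], [0, 0, 0, 0], [0, 0, 0, 0], [0, 0, 0, 0]]], gripper=1)

```text
t: 26.8
tcp_pos: [0.5951, 0.234, 0.0319]
tool_rot: [0.772, 0.635, 0.006, 0.004]
force: [-0.1, 0.6, -0.1]
finger_gap: 1.002
```

Call:
move_arm(deltas=[[[0, 0, -0.008, 0], [0, 0, -0.022, 0], [0, 0, -0.042, 0], [0, 0, -0.064, 0], [0, 0, -0.086, 0], [0, 0, -0.106, 0], [0, 0, -0.12, 0], [0, 0, -0.13, 0], [0, 0, -0.133, 0], [0, 0, -0.133, 0], [0, 0, -0.133, 0]]])

```text
t: 27.72
tcp_pos: [0.5928, 0.2337, 0.1647]
tool_rot: [0.772, 0.635, 0.005, 0.004]
force: [-0.7, 0.4, -0.9]
finger_gap: 1.002
```

```bash
python3 - <<'E'
from h import *
from station import manip
go(.4490,-.111,.165,66.5)
d=manip.snapshot("wrist"); cv2.imwrite("pics/w16.png",cv2.cvtColor(d["img"],cv2.COLOR_RGB2BGR))
E
```

```text
t 27.72 tcp [0.5928 0.2337 0.1647] a 78.8 gap 1.002 F [-0.7  0.4 -0.9] tilt [ 0.013  0.001 -1.   ] 
 delta [-366.   -74.4   -2.7] turn 12.3
```

View pics/w16.png

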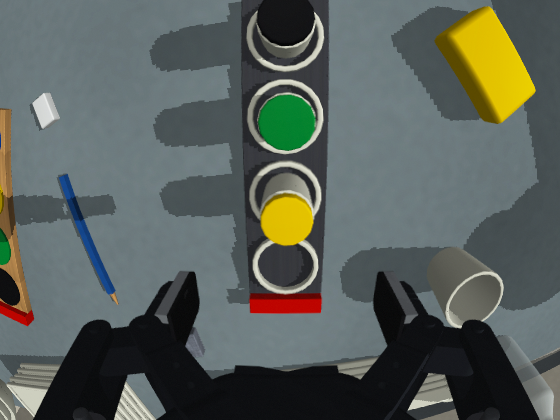

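Call:
move_arm(deltas=[[[-0.006, -0.001, 0, 0], [-0.018, -0.004, 0, 0], [-0.036, -0.007, 0, 1], [-0.06, -0.012, 0, 2], [-0.086, -0.017, 0, 3], [-0.112, -0.022, 0, 4], [-0.138, -0.028, 0, 5], [-0.164, -0.033, 0, 6], [-0.19, -0.039, 0, 7], [-0.216, -0.044, 0, 8], [-0.242, -0.049, 0, 9], [-0.268, -0.055, 0, 10], [-0.293, -0.06, 0, 11], [-0.315, -0.064, 0, 12], [-0.333, -0.068, 0, 12.3], [-0.348, -0.071, 0, 12.3], [-0.358, -0.073, 0, 12.3], [-0.364, -0.074, 0, 12.3], [-0.366, -0.0745, 0, 12.3], [-0.366, -0.0745, 0, 12.3]]])

```text
t: 29.43
tcp_pos: [0.4484, -0.1112, 0.1618]
tool_rot: [0.836, 0.548, 0.005, 0.003]
force: [0.0, -0.7, 0.4]
finger_gap: 1.001
```

```bash
python3 - <<'E'
from h import *
from station import manip
go(.4490,-.111,.037,66.5)
d=manip.snapshot("wrist"); cv2.imwrite("pics/w17.png",cv2.cvtColor(d["img"],cv2.COLOR_RGB2BGR))
print(wp(d,[.449,-.111,.086]),wp(d,[.449,-.111,.016]))
E
```

```text
t 29.43 tcp [ 0.4484 -0.1112  0.1618] a 66.5 gap 1.001 F [ 0.  -0.7  0.4] tilt [ 0.011  0.001 -1.   ] 
 delta [ -0.3  -0.7 124.8] turn -0.0
[286.34082264 225.96362083] [285.79035863 196.30255822]
```

View pics/w17.png

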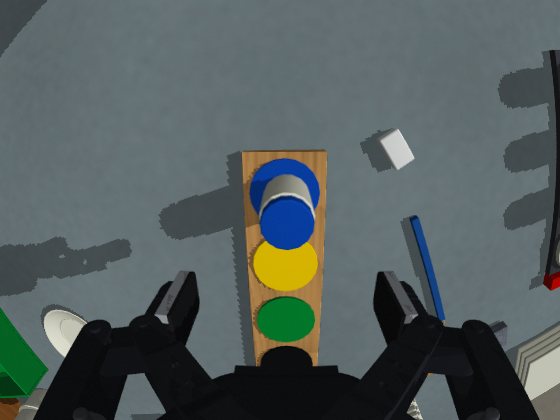

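Blue lid is at (287,221), close to the expected (286,226), and consistent with the earlier jars. Grasping it.

Call:
move_arm(deltas=[[[0, -0.001, 0.02, 0], [0, -0.001, 0.045, 0], [0, -0.001, 0.07, 0], [0, -0.001, 0.092, 0], [0, -0.001, 0.108, 0], [0, -0.001, 0.118, 0], [0, -0.001, 0.123, 0], [0, -0.001, 0.125, 0], [0, -0.001, 0.125, 0], [0, -0.001, 0.125, 0]]])

```text
t: 30.32
tcp_pos: [0.4496, -0.1101, 0.0373]
tool_rot: [0.836, 0.549, 0.006, 0.003]
force: [-0.3, -0.1, -0.1]
finger_gap: 1.002
```

Call:
move_arm(deltas=[[[0, 0, 0, 0], [0, 0, 0, 0], [0, 0, 0, 0], [0, 0, 0, 0], [0, 0, 0, 0], [0, 0, 0, 0], [0, 0, 0, 0], [0, 0, 0, 0], [0, 0, 0, 0], [0, 0, 0, 0]]], gripper=0, squeeze=35)

```text
t: 31.15
tcp_pos: [0.4498, -0.1103, 0.038]
tool_rot: [0.836, 0.549, 0.006, 0.004]
force: [0.1, 0.4, 5.8]
finger_gap: 0.488
```

Call:
move_arm(deltas=[[[0, 0, -0.005, 0], [0, 0, -0.015, 0], [0, 0, -0.03, 0], [0, 0, -0.05, 0], [0, 0, -0.07, 0], [0, 0, -0.09, 0], [0, 0, -0.105, 0], [0, 0, -0.115, 0], [0, 0, -0.12, 0], [0, 0, -0.12, 0], [0, 0, -0.12, 0]]])

```text
t: 32.07
tcp_pos: [0.4479, -0.1101, 0.1581]
tool_rot: [0.836, 0.549, 0.006, 0.003]
force: [-0.3, -0.6, -2.0]
finger_gap: 0.481
```

```bash
python3 - <<'E'
from h import *
from station import manip
go(.6663,.2203,.155,78.9)
d=manip.snapshot("wrist"); cv2.imwrite("pics/w18.png",cv2.cvtColor(d["img"],cv2.COLOR_RGB2BGR))
E
```

```text
t 32.07 tcp [ 0.4479 -0.1101  0.1581] a 66.6 gap 0.481 F [-0.3 -0.6 -2. ] tilt [ 0.014  0.    -1.   ] 
 delta [390.   68.9   6.2] turn -12.3
```

View pics/w18.png

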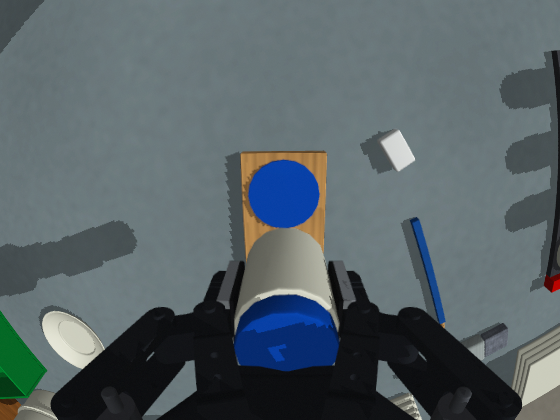

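Call:
move_arm(deltas=[[[0.006, 0.001, 0, 0], [0.018, 0.003, 0, 0], [0.036, 0.006, 0, -1], [0.06, 0.01, 0, -2], [0.088, 0.015, 0, -3], [0.116, 0.02, 0, -4], [0.144, 0.025, 0, -5], [0.172, 0.03, 0, -6], [0.2, 0.035, 0, -7], [0.228, 0.04, 0, -8], [0.256, 0.045, 0, -9], [0.284, 0.05, 0, -10], [0.31, 0.054, 0, -11], [0.333, 0.058, 0, -12], [0.352, 0.061, 0, -12.3], [0.368, 0.064, 0.001, -12.3], [0.38, 0.066, 0.002, -12.3], [0.387, 0.0675, 0.004, -12.3], [0.39, 0.068, 0.006, -12.3], [0.39, 0.068, 0.006, -12.3]]])

```text
t: 33.78
tcp_pos: [0.6644, 0.2212, 0.1529]
tool_rot: [0.772, 0.635, 0.004, 0.003]
force: [-0.2, -0.4, -2.2]
finger_gap: 0.482
```

```bash
python3 - <<'E'
from h import *
from station import manip
go(.6663,.2203,.032,78.9)
d=manip.snapshot("wrist"); cv2.imwrite("pics/w19.png",cv2.cvtColor(d["img"],cv2.COLOR_RGB2BGR))
print(wp(d,[.6663,.2203,.018]))
E
```

```text
t 33.78 tcp [0.6644 0.2212 0.1529] a 78.9 gap 0.482 F [-0.2 -0.4 -2.2] tilt [ 0.01  0.   -1.  ] 
 delta [ -0.7   0.9 120.9] turn 0.0
[285.25198601 201.83985911]
```

View pics/w19.png

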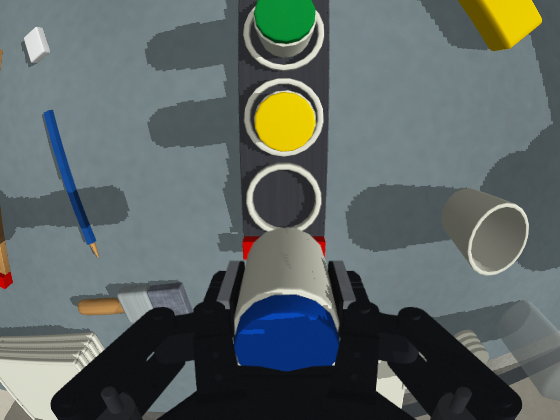

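Call:
move_arm(deltas=[[[-0.0005, -0.0005, 0.01, 0], [-0.0005, -0.0005, 0.025, 0], [-0.0005, -0.0005, 0.045, 0], [-0.0005, -0.0005, 0.065, 0], [-0.0005, -0.0005, 0.082, 0], [-0.0005, -0.0005, 0.095, 0], [-0.0005, -0.0005, 0.105, 0], [-0.0005, -0.0005, 0.112, 0], [-0.0005, -0.0005, 0.1155, 0], [-0.0005, -0.0005, 0.118, 0], [-0.0005, -0.0005, 0.1195, 0], [-0.0005, -0.0005, 0.1205, 0], [-0.0005, -0.0005, 0.121, 0], [-0.0005, -0.0005, 0.121, 0]]])

```text
t: 35.0
tcp_pos: [0.6651, 0.2203, 0.0329]
tool_rot: [0.772, 0.635, 0.004, 0.003]
force: [0.7, -0.0, -0.4]
finger_gap: 0.483
```

Call:
move_arm(deltas=[[[0, 0, 0.0005, 0], [0, 0, 0.001, 0], [0, 0, 0.0012, 0], [0, 0, 0.0012, 0]]])

```text
t: 35.33
tcp_pos: [0.6654, 0.2204, 0.0321]
tool_rot: [0.772, 0.635, 0.005, 0.003]
force: [0.5, -0.3, -0.8]
finger_gap: 0.48
```

```bash
python3 - <<'E'
from h import *
from station import manip
go(.6663,.2203,.032,78.9)
d=manip.snapshot("wrist"); cv2.imwrite("pics/w20.png",cv2.cvtColor(d["img"],cv2.COLOR_RGB2BGR))
E
```

```text
t 35.33 tcp [0.6654 0.2204 0.0321] a 78.9 gap 0.48 F [ 0.5 -0.3 -0.8] tilt [ 0.011  0.001 -1.   ] 
 delta [0.1 0.9 0.1] turn -0.0
```

View pics/w20.png

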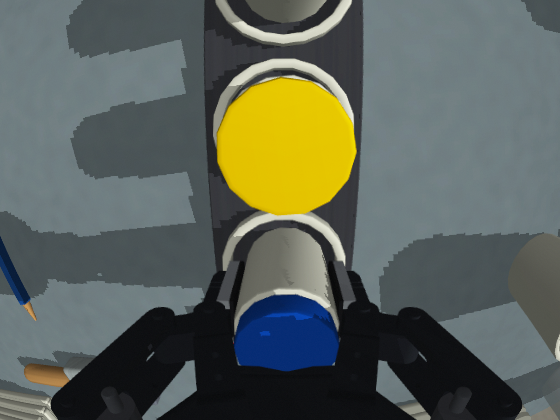

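Inside the collar but only just touching, since the force is still near zero. I'll go down another fraction of a millimetre.

Call:
move_arm(deltas=[[[0, 0, 0.0004, 0], [0, 0, 0.0008, 0], [0, 0, 0.001, 0], [0, 0, 0.001, 0]]])

```text
t: 35.72
tcp_pos: [0.6654, 0.2204, 0.032]
tool_rot: [0.772, 0.635, 0.005, 0.003]
force: [-2.3, -0.2, 4.4]
finger_gap: 0.485
```

Call:
move_arm(deltas=[[[0, 0, 0, 0], [0, 0, 0, 0], [0, 0, 0, 0], [0, 0, 0, 0], [0, 0, 0, 0], [0, 0, 0, 0], [0, 0, 0, 0]]], gripper=1)

```text
t: 36.3
tcp_pos: [0.6654, 0.2204, 0.0319]
tool_rot: [0.772, 0.635, 0.005, 0.003]
force: [0.4, 0.2, 0.1]
finger_gap: 1.0
```

Call:
move_arm(deltas=[[[0, 0, -0.008, 0], [0, 0, -0.022, 0], [0, 0, -0.042, 0], [0, 0, -0.064, 0], [0, 0, -0.086, 0], [0, 0, -0.106, 0], [0, 0, -0.12, 0], [0, 0, -0.13, 0], [-0.02, 0, -0.133, 0], [-0.05, 0, -0.133, 0], [-0.08, 0, -0.133, 0], [-0.11, 0, -0.133, 0], [-0.14, 0, -0.133, 0], [-0.17, 0, -0.133, 0], [-0.19, 0, -0.133, 0], [-0.2, 0, -0.133, 0], [-0.2, 0, -0.133, 0]]])

```text
t: 37.72
tcp_pos: [0.6252, 0.022, 0.1649]
tool_rot: [0.773, 0.634, 0.005, 0.004]
force: [-0.4, 0.0, -0.6]
finger_gap: 0.998
```

```bash
python3 - <<'E'
from h import *
from station import manip
go(.6663,.2203,.032,78.9)
for n in("top","scene"):
    im=manip.snapshot(n)["img"]; c=im[110:290,60:360] if n=="top" else im[140:340,330:560]
    cv2.imwrite(f"pics/{n}9.png",cv2.cvtColor(cv2.resize(c,None,fx=2.6,fy=2.6,interpolation=cv2.INTER_CUBIC),cv2.COLOR_RGB2BGR))
E
```

```text
t 37.72 tcp [0.6252 0.022  0.1649] a 78.7 gap 0.998 F [-0.4  0.  -0.6] tilt [ 0.012  0.    -1.   ] 
 delta [202.2  -0.  133.4] turn -0.2
```

View pics/top9.png

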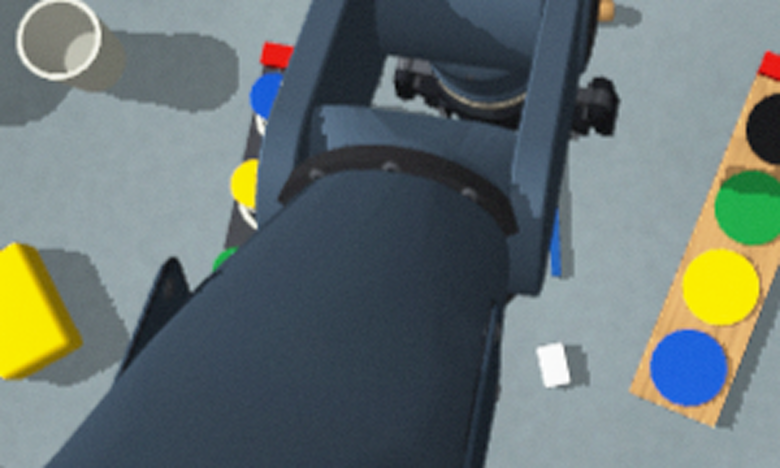

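View pics/scene9.png

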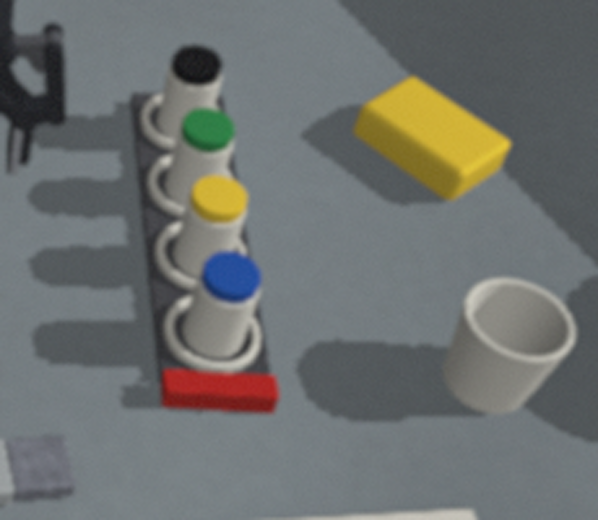

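The scene view shows all four jars upright inside their collars: blue at the red end, then yellow, green and black. The arm is clear of them.

```bash
python3 -c "
from station import manip
print(manip.sign_off())"
```

```text
the job is handed in; nothing more can be done
None
```

All four jars are in the tray in reverse order and the job is handed in. From the tray's red end they now stand blue, yellow, green, black; on the board, black stood nearest the red end.

- **Placing:** I lowered each jar into its collar until light contact (about 4–5 N on the wrist) before opening the gripper. The robot clock stood at about 38 s, well under the 120 s limit.
- **Final check:** the scene camera showed all four jars upright inside their collars, with the arm retracted and touching nothing. The arm hid part of the tray from the top camera, so the final check rests on the scene view and the earlier wrist views.
- **What went wrong or disagreed:**
  - I wrote my first move in mm instead of m. The per-row speed limit capped it and it did no harm.
  - The cameras disagreed by about 2–4 mm on some positions. That is within the 7 mm gap between jar and collar.
  - The tool drifted to a tilt of about 0.7°, which did not affect the placing.

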